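# Stack the brass candle holders cup to cup and foot to foot

## Task

Stack the three matching hat-shaped brass candle holders for packing, turned alternately up and down: on the one on the cork mat, cup to cup, set the one that lies foot uppermost; then on top of that, foot to foot, the one that stands cup uppermost. Centre each on the one below and set it down gently without dropping it; keep the bottom one where it stands and leave the smaller odd holder alone.

Things in the scene. Friction and masses are not known exactly. Their poses are not given: they have to be found in the camera images.
- holder_first: Bottom holder, standing cup up on a fixed flat cork mat (130 mm square, 6 mm thick). Brass, hat-shaped, 56 mm high: a flat solid round foot (brim) 66 mm in diameter, 12 mm thick, and on it a candle cup (crown) 44 mm in diameter, 44 mm high, flat-ended, with a candle hole. Origin: centre of its underside (the foot's face); z up; the cup's end is 56 mm above the origin.
- holder_foot_up: Matching holder lying upside down on the table, foot uppermost: from above a plain disc 66 mm across. About 0.3 kg. Origin: centre of its lower face as it lies (the cup's end); z up; cup, 44 mm across, from 0 to 44 mm above the origin, foot (grip its 66 mm edge) from 44 to 56 mm. Books, a carton and a red tumbler stand farther out.
- holder_cup_up: Matching holder standing on the table, cup uppermost. About 0.3 kg. Origin: centre of its underside; z up; foot, 66 mm across, from 0 to 12 mm above the origin, cup (grip across its 44 mm) from 12 to 56 mm. It, the foot-up one and the small one may lie on either side of the mat.
- holder_small: A smaller odd brass candle holder, not of the set, standing cup up on the table: foot 48 mm in diameter, cup 29 mm, only 34 mm high. Origin: centre of its underside; z up. To be left alone.

How it is judged:
By the outcome, as a careful person would: the job done as asked, in the order asked, and still so for the second after the job is handed in, with the robot touching nothing.
It also fails if it takes over 58 s, if anything falls off the work surface, if the arm or the gripper's body presses on something with over 40 N, if the wrist force passes 120 N, or if a joint passes its speed limit or range.

## Robot

A 6-joint arm with a two-finger parallel gripper is mounted at the origin on the work surface. World frame = base frame: x ahead of the robot, y to its left, z up, the work surface at z = 0. Lengths are in mm, angles in rad, forces in N, time in s.
With the tool pointing down it reaches from about 250 to 800 mm from the base axis. Payload 8.5 kg.
Tool frame: the origin (TCP) lies midway between the tips of the shut fingers; the grasp point (between the pads) lies 19 mm behind it (manip.grip_depth is the distance from the TCP to the grasp point, in mm); z points along the fingers, x is the direction in which the jaws open and shut, and the axes are right-handed (so a half turn about z gives the same grasp; the last joint's range is limited). The gripper opens to 85 mm and grips with 20 to 120 N. Pads are 22 mm wide; open, the fingers measure 114 mm over their backs; the gripper's body (76 mm by 85 mm) begins 54 mm behind the grasp point. The pads swing forward as they close: fully open they stand 13 mm farther back than shut.
Start: joints at [1.304, 0.238, -0.013, 1.319, 0, 1.571], TCP at [138.401, 506.383, 231.276] pointing down, gripper open.
Joint ranges: [-2.66, 2.66], [-1.03, 1.9], [-1.14, 1.46], [-1.82, 2.27], [-1.45, 1.34], [-3.14, 3.14]. Speed limits (rad/s): [2.22, 2.22, 2.79, 3.14, 3.14, 3.14].

## Interface

Orientations are given as a unit quaternion [w, x, y, z].
In Python, from plant import manip, eyes, order gives the robot as it stands. The module is installed in compiled form; this text tells all that it offers.
- The arm moves only by the tool drive_tool, never from a script. Its arguments are lists of equal length, an entry for each row: "travel": the shift along the tool's x, y, z in units of 0.04 m (1.0 is 0.04 m), a list of three; "angular": the turn, a rotation vector about the tool's x, y, z in units of 8 degrees (1.0 is 8 degrees), a list of three; "hand": the opening, from 0 (shut) to 1 (fully open). A call has 1 to 10 rows; each row shifts and turns the pose as measured when the row begins, along the tool's axes as they then stand; what a row does not reach is not made up. A row lasts 1/10 s, in which the tool goes at most 50 mm and 8.59 degrees, less where a joint would pass 70% of its speed; a pose out of reach is approached as far as the arm can. A call with a number of a shift or a turn outside -1 to 1 is refused whole. A call with a gripper value outside its range is refused whole. The fingers move at their own pace and stop on an object; the grip force is fixed at half the most. Time passes only in rows, so rows that do not move let the fingers close. It gives the time, the measured TCP pose, the force and the opening at its end, in the units of the state.
- manip.get_state(): the state, without advancing time (a new reading comes with each control period).
- eyes.get_image(name): name is "side" or "top"; returns a dict with "image" (480x640x3 uint8, red, green, blue), "depth" (480x640 float32, mm along the optical axis (not along the pixel's ray), 0 where there is no reading), "camera_matrix" (3x3 intrinsics, pixels), "rvec" (rotation vector, rad) and "tvec" (3), from world to camera coordinates, as OpenCV has them. Camera axes: x right, y down, z forward; pixel columns grow to the right and rows downward; lengths in mm; the calibration is good to about 2 mm. A picture is of the moment at which its call begins.
- order.finish_job(): hands the job in, once; it reports no verdict.
The state is a dict: "time": time; "joints": joint angles; "qvel": joint speeds; "tau": joint torques, N m; "tcp_pos": TCP position; "ee_rot": TCP orientation; "force": force on the tool from outside, world axes, zero at the start; "ft_torque": the same for the moment, N m; "opening": finger opening in mm.
Only numpy, scipy, OpenCV 4.12 (cv2) and the standard library are available. Lean on these libraries where they do the work, as an engineer would, in place of code of your own. Each camera call takes 0.05 s, during which the arm holds its last target. There are 200 camera calls.

## Working session

There is one attempt and no reset: what is moved stays moved. The work goes in short steps, Python scripts to look and compute and a tool call to move; the robot and the scene stay as the last step left them, time stands still between calls to the robot, and variables do not carry over. Pictures are saved under pics/ and viewed, about 8 in all and at most 12, crops included, and the job is handed in when it is done.

Besides the shell and the picture viewer there is one more tool, called as name(argument=value, ...) on one line, values as JSON. drive_tool: Moves the arm, as the interface text tells. Shifts and turns lie within -1 to 1; 1 stands for 0.04 m of shift or 8 degrees of turn. Its arguments: {"type":"object","properties":{"travel":{"type":"array","items":{"type":"array","items":{"type":"number","minimum":-1,"maximum":1}}},"angular":{"type":"array","items":{"type":"array","items":{"type":"number","minimum":-1,"maximum":1}}},"hand":{"type":"array","items":{"type":"number"}}},"required":["travel","angular","hand"]}

```bash
mkdir -p pics; cat > h.py <<'E'
import numpy as np, cv2
from plant import manip, eyes, order
def look(n):
    d=eyes.get_image(n); K=np.array(d["camera_matrix"]);R=cv2.Rodrigues(np.array(d["rvec"],float))[0];t=np.array(d["tvec"],float).ravel()
    Z=d["depth"];v,u=np.mgrid[:480,:640]
    P=np.stack([(u-K[0,2])/K[0,0]*Z,(v-K[1,2])/K[1,1]*Z,Z],-1)
    W=(P-t)@R; W[Z==0]=np.nan
    return d["image"],W,K,R,t
def save(im,f): cv2.imwrite("pics/"+f,cv2.cvtColor(im,cv2.COLOR_RGB2BGR))
E
python3 - <<'E'
from h import *
for n in("top","side"):
    im,W,K,R,t=look(n); save(im,n+"0.png"); print(n,-R.T@t,R[2],K[0,0]); np.save(n+"W.npy",W)
    print(np.nanmin(W,(0,1)),np.nanmax(W,(0,1)))
s=manip.get_state(); print(s["time"],s["tcp_pos"],s["ee_rot"],s["force"],s["opening"],manip.grip_depth)
E
```

```text
top [ 370.8333257    11.04466761 1057.1432079 ] [ 0.14256576 -0.00877495 -0.98974643] 594.3371912214963
[  108.41923014 -1033.87757226  -772.07716318] [1467.82063885 1055.63084696  113.00487701]
side [ 379.81378263 -776.92922761  540.83868607] [ 0.15488432  0.82719695 -0.54014447] 489.28387736198096
[-646.59118982 -525.88725792 -685.22078468] [1683.0081186  1689.96309218  410.63245218]
0.1 [138.30730228 506.0532345  230.76325673] [ 4.06256580e-04  7.94858311e-01  6.06794738e-01 -4.95883739e-04] [ 0.07384868  1.01002654 -0.73206329] 85.28870839479274 18.700000000000003
```

View pics/top0.png

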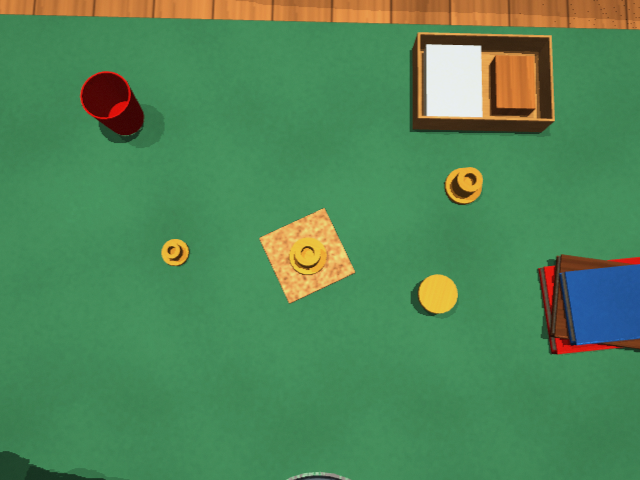

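View pics/side0.png

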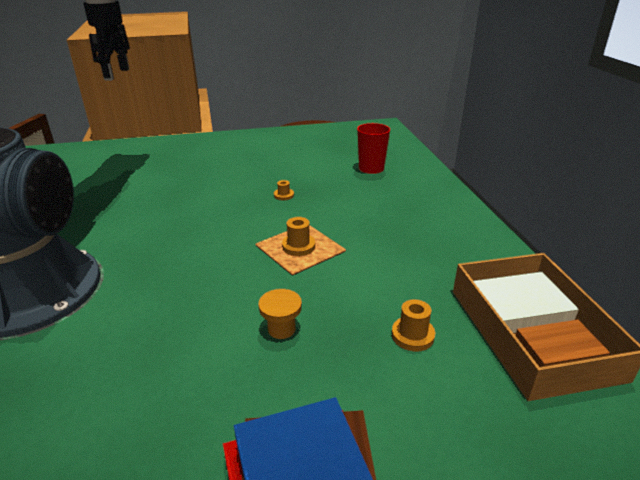

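The top view shows the mat holder at (308,255), the foot-up disc at (438,294), the cup-up holder at (464,185) and the small one at (175,252). The side view confirms which way up each one is.

```bash
cat >> h.py <<'E'
def blob(W,xy,zlo,zhi,rad=60):
    m=(np.hypot(W[...,0]-xy[0],W[...,1]-xy[1])<rad)&(W[...,2]>zlo)&(W[...,2]<zhi)
    p=W[m]
    c,r=cv2.minEnclosingCircle(p[:,:2].astype(np.float32))
    return len(p),np.round(p.mean(0),1),np.round(np.median(p[:,2]),1),np.round(c,1),round(2*r,1)
E
python3 - <<'E'
from h import *
W=np.load("topW.npy")
for n,(u,v) in dict(first=(308,255),footup=(438,294),cupup=(464,185),small=(175,252)).items():
    c=np.nanmedian(W[v-12:v+13,u-12:u+13].reshape(-1,3),0); g=np.nanmedian(W[v-40:v+41,u-40:u+41,2]); print(n,c.round(1),"ground",g)
    for b in((4,24),(25,40),(40,75),(50,70)):
        try: print(b,*blob(W,c,*b))
        except Exception as e: print(b,"none")
# ring-based: brass hue outlines fitted, intersected with plane of known height
im,_,K,R,t=look("top"); hsv=cv2.cvtColor(im,cv2.COLOR_RGB2HSV)
print([hsv[v,u] for v,u in((294,438),(255,294),(185,450),(285,300))])
o=-R.T@t
def up(px,z):
    d=R.T@np.linalg.solve(K,[*px,1]); return (o+d*(z-o[2])/d[2])[:2]
for n,(u,v),z in(("footup",(438,294),56),("first",(308,255),18),("cupup",(464,185),12)):
    m=cv2.inRange(hsv,(17,150,90),(32,255,255)); 
    k=np.zeros_like(m); k[v-28:v+29,u-28:u+29]=255; m&=k
    if n=='first': print(m[v-28:v+29:4,u-28:u+29:4]//255)
    cs,_=cv2.findContours(m,0,1); c=max(cs,key=cv2.contourArea); q=np.array([up(p[0],z) for p in c],np.float32)
    e,r=cv2.minEnclosingCircle(q); print(n,np.round(e,1),2*r,np.round(cv2.fitEllipse(q)[0],1),cv2.fitEllipse(q)[1])
E
```

```text
first [495.7  24.2  59. ] ground 4.902500169759938
(4, 24) 2316 [494.   24.    8.6] 6.6 [495.7  24.3] 119.9
(25, 40) 99 [496.4  23.6  36.7] 38.1 [491.   23.4] 40.4
(40, 75) 475 [498.6  24.9  58.4] 60.9 [498.8  24.6] 44.1
(50, 70) 408 [498.7  24.9  61. ] 61.2 [498.8  24.6] 44.1
footup [ 433.6 -196.5   55.6] ground 0.13198694449953352
(4, 24) 31 [ 435.8 -191.2    4.6] 4.5 [ 435.  -197.3] 116.7
(25, 40) 0 [nan nan nan] nan [0. 0.] 0.0
(40, 75) 1225 [ 434.5 -195.8   55.4] 55.5 [ 435.  -196.7] 66.6
(50, 70) 1201 [ 434.5 -196.3   55.5] 55.5 [ 435.  -196.7] 66.6
cupup [ 625.3 -246.3   37.9] ground 0.34045312025005914
(4, 24) 525 [ 624.3 -245.1   11.4] 11.5 [ 624.4 -246.5] 118.5
(25, 40) 155 [ 630.4 -250.3   33.3] 33.8 [ 630.6 -250.8] 42.6
(40, 75) 470 [ 632.9 -252.5   53.8] 55.0 [ 634.2 -253.1] 45.8
(50, 70) 395 [ 633.7 -253.2   55.5] 55.5 [ 634.2 -253.1] 45.8
small [499.9 257.8   9. ] ground -0.6965160893712542
(4, 24) 379 [499.8 257.2   8.9] 7.6 [500.  255.6] 114.3
(25, 40) 189 [501.8 260.5  32.5] 32.8 [502.1 260.8] 29.2
(40, 75) 0 [nan nan nan] nan [0. 0.] 0.0
(50, 70) 0 [nan nan nan] na
[... 491 characters left out ...]
[0 1 1 1 1 1 1 1 1 1 1 1 0 1 0]
 [0 1 0 1 1 1 1 1 1 1 1 1 0 1 0]
 [0 0 0 1 1 1 1 1 1 0 1 1 1 0 0]
 [0 0 1 1 1 1 0 0 1 1 1 1 0 0 0]
 [0 0 0 1 0 1 1 1 1 1 0 0 1 0 0]
 [0 0 0 0 1 0 0 0 0 0 0 0 1 0 0]
 [0 0 1 0 0 1 0 0 0 0 1 0 0 1 1]
 [0 0 0 0 1 1 0 0 0 0 1 1 0 0 0]]
first [496.4  28.7] 100.59159851074219 [497.3  26.9] (66.7756118774414, 80.7944107055664)
cupup [ 635.8 -254.5] 72.16620635986328 [ 634.5 -254. ] (63.70502471923828, 70.66210174560547)h.py:14: RuntimeWarning: Mean of empty slice.
  return len(p),np.round(p.mean(0),1),np.round(np.median(p[:,2]),1),np.round(c,1),round(2*r,1)
  ret = um.true_divide(
  return _methods._mean(a, axis=axis, dtype=dtype,
  ret = ret.dtype.type(ret / rcount)
```

```bash
cat >> h.py <<'E'
from scipy.spatial.transform import Rotation as Ro
import sys
def go(x,y,z,ang=74.7):
    s=manip.get_state(); q=s["ee_rot"]; R=Ro.from_quat([q[1],q[2],q[3],q[0]])
    d=R.inv().apply(np.array([x,y,z])-s["tcp_pos"])/40
    a=np.radians(ang); T=Ro.from_matrix(np.array([[np.cos(a),np.sin(a),0],[np.sin(a),-np.cos(a),0],[0,0,-1]]))
    r=np.degrees((R.inv()*T).as_rotvec())/8
    print("t",round(s["time"],2),"tcp",np.round(s["tcp_pos"],1),"need units",d.round(3),"turn",r.round(3),"F",np.round(s["force"],1),"op",round(s["opening"],1),"j",np.round(s["joints"],2))
E
python3 -c "from h import *; go(434.7,-196.3,150)"
```

```text
t 0.15 tcp [138.3 506.1 230.8] need units [-14.983  11.777   2.037] turn [0.    0.008 0.002] F [-0.1 -0.6 -1.2] op 85.3 j [ 1.3   0.24 -0.01  1.32 -0.    1.57]
```

drive_tool(travel=[[-0.75,0.59,0],[-0.75,0.59,0],[-0.75,0.59,0],[-0.75,0.59,0],[-0.75,0.59,0],[-0.75,0.59,0],[-0.75,0.59,0],[-0.75,0.59,0],[-0.75,0.59,0],[-0.75,0.59,0]], angular=[[0,0,0],[0,0,0],[0,0,0],[0,0,0],[0,0,0],[0,0,0],[0,0,0],[0,0,0],[0,0,0],[0,0,0]], hand=[1,1,1,1,1,1,1,1,1,1])

```text
time: 1.15
tcp_pos: [289.2, 145.2, 228.6]
ee_rot: [0.001, 0.792, 0.61, -0.001]
force: [1.7, -0.3, 0.6]
opening: 85.6
```

```bash
python3 -c "from h import *; go(434.7,-196.3,150)"
```

```text
t 1.15 tcp [289.2 145.2 228.6] need units [-7.323  5.693  1.989] turn [0.002 0.021 0.067] F [ 1.7 -0.3  0.6] op 85.6 j [ 0.47 -0.11 -0.4   1.28 -0.    0.73]
```

Tracking is good, so I'll continue.

drive_tool(travel=[[-0.75,0.58,0],[-0.75,0.58,0],[-0.75,0.58,0.1],[-0.75,0.58,0.2],[-0.75,0.58,0.2],[-0.75,0.58,0.3],[-0.75,0.58,0.3],[-0.75,0.58,0.3],[-0.75,0.58,0.3],[-0.6,0.5,0.3]], angular=[[0,0,0],[0,0,0],[0,0,0.05],[0,0,0],[0,0,0],[0,0,0],[0,0,0],[0,0,0],[0,0,0],[0,0,0]], hand=[1,1,1,1,1,1,1,1,1,1])

```text
time: 2.15
tcp_pos: [437.2, -215.8, 148.6]
ee_rot: [0.003, 0.795, 0.606, 0.002]
force: [0.2, 0.4, 0.0]
opening: 85.3
```

```bash
python3 -c "from h import *; go(434.7,-196.3,100)"
```

```text
t 2.15 tcp [ 437.2 -215.8  148.6] need units [ 0.454 -0.198  1.213] turn [ 0.048  0.006 -0.005] F [0.2 0.4 0. ] op 85.3 j [-0.46  0.21 -0.26  1.09  0.   -0.19]
```

drive_tool(travel=[[0.45,-0.2,0],[0,0,0],[0,0,0.4],[0,0,0.4],[0,0,0.3],[0,0,0]], angular=[[0,0,0],[0.04,0,0],[0,0,0],[0,0,0],[0,0,0],[0,0,0]], hand=[1,1,1,1,1,1])

```text
time: 2.75
tcp_pos: [435.1, -200.5, 100.5]
ee_rot: [-0.0, 0.796, 0.605, -0.001]
force: [0.9, -0.2, 0.1]
opening: 85.1
```

```bash
python3 -c "
from h import *; go(434.7,-196.3,24)
im,W,K,R,t=look('side'); a=cv2.resize(im[200:380,150:420],None,fx=3,fy=3); save(a[:, :800],'s1.png')"
```

```text
t 2.75 tcp [ 435.1 -200.5  100.5] need units [ 0.103 -0.033  1.913] turn [-0.014  0.013 -0.033] F [ 0.9 -0.2  0.1] op 85.1 j [-0.43  0.25 -0.36  0.97 -0.   -0.16]
```

View pics/s1.png

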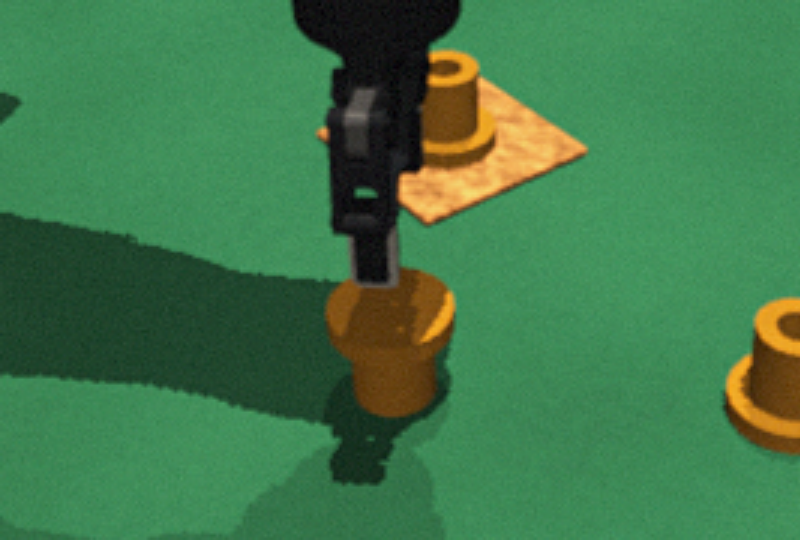

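The side view crop shows the open jaws over the foot-up disc, with the near finger at about (375,280) and the disc at (390,310). They look centred, so I'll descend and grip.

drive_tool(travel=[[0.1,-0.03,0],[0,0,0.4],[0,0,0.4],[0,0,0.4],[0,0,0.4],[0,0,0.3],[0,0,0]], angular=[[0,0,0],[0,0,0],[0,0,0],[0,0,0],[0,0,0],[0,0,0],[0,0,0]], hand=[1,1,1,1,1,1,1])

```text
time: 3.5
tcp_pos: [439.9, -196.7, 29.2]
ee_rot: [0.005, 0.796, 0.606, 0.001]
force: [-0.5, 0.7, 0.4]
opening: 85.2
```

```bash
python3 -c "from h import *; go(434.7,-196.3,24)"
```

```text
t 3.5 tcp [ 439.9 -196.7   29.2] need units [-0.025 -0.129  0.129] turn [ 0.066  0.024 -0.019] F [-0.5  0.7  0.4] op 85.2 j [-0.42  0.32 -0.47  0.77 -0.   -0.15]
```

drive_tool(travel=[[-0.02,-0.12,0.1],[0,0,0]], angular=[[0.06,0.02,-0.02],[0,0,0]], hand=[1,1])

```text
time: 3.7
tcp_pos: [435.6, -196.2, 26.5]
ee_rot: [0.001, 0.795, 0.607, 0.0]
force: [-0.0, -0.2, 0.3]
opening: 85.4
```

```bash
python3 -c "from h import *; go(434.7,-196.3,24)"
```

```text
t 3.7 tcp [ 435.6 -196.2   26.5] need units [-0.009 -0.02   0.061] turn [0.014 0.005 0.007] F [-0.  -0.2  0.3] op 85.4 j [-0.42  0.32 -0.47  0.77 -0.   -0.16]
```

drive_tool(travel=[[-0.01,-0.02,0.05],[0,0,0],[0,0,0],[0,0,0],[0,0,0],[0,0,0],[0,0,0]], angular=[[0,0,0],[0,0,0],[0,0,0],[0,0,0],[0,0,0],[0,0,0],[0,0,0]], hand=[1,0,0,0,0,0,0])

```text
time: 4.4
tcp_pos: [435.5, -196.7, 26.4]
ee_rot: [0.002, 0.795, 0.607, 0.001]
force: [-0.1, 1.0, -1.5]
opening: 64.0
```

```bash
python3 -c "from h import *; go(434.7,-196.3,150)"
```

```text
t 4.4 tcp [ 435.5 -196.7   26.4] need units [ 2.00e-03 -8.00e-03 -3.09e+00] turn [0.034 0.005 0.005] F [-0.1  1.  -1.5] op 64.0 j [-0.42  0.32 -0.48  0.77 -0.   -0.16]
```

drive_tool(travel=[[0,0,-0.2],[0,0,-0.4],[0,0,-0.5],[0,0,-0.5],[0,0,-0.5],[0,0,-0.5],[0,0,-0.4],[0,0,-0.1],[0,0,0]], angular=[[0.03,0,0],[0,0,0],[0,0,0],[0,0,0],[0,0,0],[0,0,0],[0,0,0],[0,0,0],[0,0,0]], hand=[0,0,0,0,0,0,0,0,0])

```text
time: 5.3
tcp_pos: [434.4, -196.2, 157.7]
ee_rot: [-0.001, 0.795, 0.607, -0.001]
force: [-0.1, -0.4, -3.3]
opening: 64.3
```

```bash
python3 -c "
from h import *; go(498.8,24.7,145)
im,W,K,R,t=look('side'); a=cv2.resize(im[150:350,200:400],None,fx=3,fy=3); save(a,'s2.png')"
```

```text
t 5.3 tcp [ 434.4 -196.2  157.7] need units [5.752 0.101 0.313] turn [-0.023  0.005  0.004] F [-0.1 -0.4 -3.3] op 64.3 j [-0.42  0.2  -0.26  1.11 -0.   -0.16]
```

View pics/s2.png

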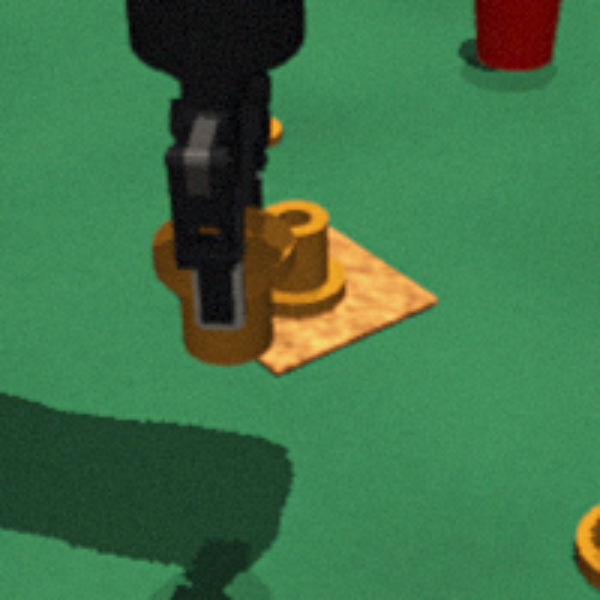

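The holder is held off the table: disc at (215,250), cup bottom at (228,350), wrist force about −3 N. I'll move it over the mat holder.

drive_tool(travel=[[0.4,0,0],[0.65,0.01,0],[0.65,0.01,0],[0.65,0.01,0],[0.65,0.01,0],[0.65,0.01,0.1],[0.65,0.01,0.1],[0.65,0.01,0],[0.5,0.01,0],[0,0,0]], angular=[[0,0,0],[0,0,0],[0,0,0],[0,0,0],[0,0,0],[0,0,0],[0,0,0],[0,0,0],[0,0,0],[0,0,0]], hand=[0,0,0,0,0,0,0,0,0,0])

```text
time: 6.35
tcp_pos: [491.5, 21.3, 138.2]
ee_rot: [-0.007, 0.796, 0.606, -0.007]
force: [0.1, -0.6, -3.8]
opening: 64.4
```

```bash
python3 -c "from h import *; go(498.8,24.7,125)"
```

```text
t 6.35 tcp [491.5  21.3 138.2] need units [0.133 0.159 0.326] turn [-0.14   0.023 -0.019] F [ 0.1 -0.6 -3.8] op 64.4 j [ 0.04  0.25 -0.25  1.1   0.    0.31]
```

drive_tool(travel=[[0.13,0.16,0.1],[0,0,0.1],[0,0,0.05],[0,0,0]], angular=[[-0.14,0.02,-0.02],[0,0,0],[0,0,0],[0,0,0]], hand=[0,0,0,0])

```text
time: 6.75
tcp_pos: [496.4, 23.7, 124.6]
ee_rot: [-0.001, 0.795, 0.607, -0.003]
force: [-0.1, -0.9, -2.8]
opening: 64.2
```

```bash
python3 -c "
from h import *; go(498.8,24.7,100)
im,W,K,R,t=look('side'); np.save('sW.npy',W); np.save('sI.npy',im)
b=cv2.resize(im[150:270,230:370],None,fx=4,fy=4)
im,W,K,R,t=look('top'); np.save('tW.npy',W)
a=cv2.resize(im[200:310,270:350],None,fx=4,fy=4)[:,:240]; a=cv2.resize(im[195:315,275:335],None,fx=4,fy=4)
save(np.hstack([b,a]),'s3.png')
s0=np.load('sideW.npy'); 
"
```

```text
t 6.75 tcp [496.4  23.7 124.6] need units [0.043 0.055 0.614] turn [-0.042  0.024  0.008] F [-0.1 -0.9 -2.8] op 64.2 j [ 0.05  0.26 -0.27  1.05 -0.    0.31]
```

View pics/s3.png

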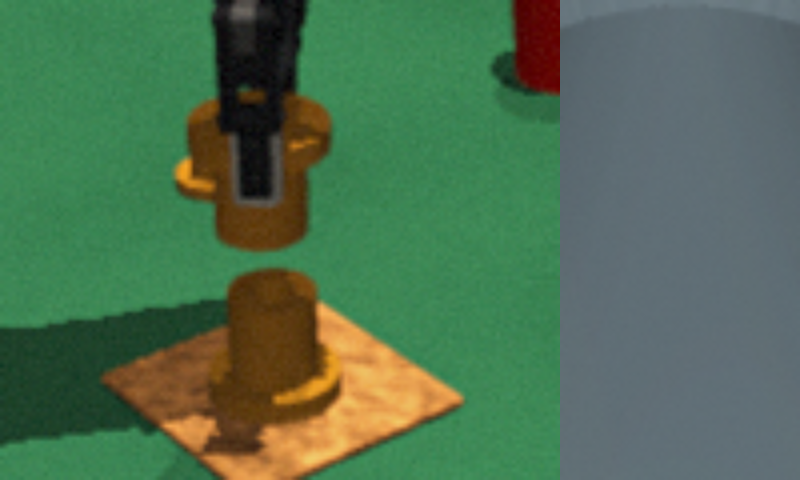

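The side crop shows the held cup at about (262,215) directly above the bottom cup at (272,310); the arm blocks the top view. I'll measure the relative offset by fitting cylinders to the side depth.

```bash
cat >> h.py <<'E'
from scipy.optimize import least_squares
def cyl(W,im,xy,zlo,zhi,r,rad=45):
    hsv=cv2.cvtColor(im,cv2.COLOR_RGB2HSV); b=(hsv[...,0]<28)&(hsv[...,1]>120)
    m=b&(np.hypot(W[...,0]-xy[0],W[...,1]-xy[1])<rad)&(W[...,2]>zlo)&(W[...,2]<zhi); p=W[m]
    f=least_squares(lambda q:np.hypot(p[:,0]-q[0],p[:,1]-q[1])-r,xy,loss="soft_l1",f_scale=1.)
    e=np.abs(f.fun); return len(p),f.x.round(2),round(float(np.median(e)),2)
E
python3 - <<'E'
from h import *
W=np.load('sW.npy'); im=np.load('sI.npy'); xy=(498,25)
for a,b in((25,40),(40,58),(25,58),(102,112),(112,125),(102,125),(102,130)): print(a,b,*cyl(W,im,xy,a,b,22))
print("disc",cyl(W,im,xy,146,152,33,60))
W0=np.load('sideW.npy'); im0=cv2.cvtColor(cv2.imread('pics/side0.png'),cv2.COLOR_BGR2RGB)
print("first0",cyl(W0,im0,xy,25,58,22)); print("cupup",cyl(W0,im0,(634,-253),18,52,22),"footup",cyl(W0,im0,(434.7,-196),4,38,22))
m=(np.hypot(W[...,0]-497,W[...,1]-24)<30)&(W[...,2]>70); print("lowest held z",np.nanpercentile(W[m][:,2],[0.5,2]))
E
```

```text
25 40 143 [497.35  27.8 ] 0.74
40 58 225 [497.16  26.86] 1.07
25 58 368 [497.2   27.29] 0.94
102 112 104 [492.88  23.84] 0.77
112 125 116 [492.79  23.97] 0.74
102 125 220 [492.83  23.9 ] 0.76
102 130 243 [492.86  23.91] 0.74
disc (82, array([492.81,  23.96]), 0.91)
first0 (360, array([497.16,  27.28]), 0.76)
cupup (578, array([ 632.03, -251.39]), 0.68) footup (349, array([ 432.87, -194.15]), 0.49)
lowest held z [97.69240262 98.85733761]
```

```bash
python3 -c "from h import *; go(500.7,27.1,96)"
```

```text
t 6.85 tcp [496.7  23.7 125. ] need units [0.112 0.078 0.725] turn [-0.037  0.022  0.007] F [ 0.1  0.4 -3.5] op 64.4 j [ 0.05  0.26 -0.27  1.05 -0.    0.31]
```

drive_tool(travel=[[0.11,0.08,0],[0,0,0.2],[0,0,0.2],[0,0,0.2],[0,0,0.1],[0,0,0]], angular=[[-0.04,0.02,0],[0,0,0],[0,0,0],[0,0,0],[0,0,0],[0,0,0]], hand=[0,0,0,0,0,0])

```text
time: 7.45
tcp_pos: [501.1, 26.7, 94.5]
ee_rot: [0.0, 0.795, 0.607, 0.0]
force: [-0.9, 0.4, -3.2]
opening: 64.1
```

```bash
python3 - <<'E'
from h import *
go(500.7,27.1,91)
im,W,K,R,t=look('side')
z=manip.get_state()["tcp_pos"][2]-26.4
print(cyl(W,im,(498,25),25,56,22),cyl(W,im,(498,25),z+4,z+30,22),cyl(W,im,(498,25),z+47,z+54,33,60))
E
```

```text
t 7.45 tcp [501.1  26.7  94.5] need units [ 0.007 -0.013  0.088] turn [ 0.006  0.001 -0.001] F [-0.9  0.4 -3.2] op 64.1 j [ 0.05  0.29 -0.32  0.97 -0.    0.32]
(311, array([497.41,  27.43]), 0.74) (206, array([497.88,  27.01]), 0.65) (124, array([497.17,  26.96]), 1.12)
```

Centred to about 0.5 mm. I'll lower it gently.

drive_tool(travel=[[0,0,0.05],[0,0,0.04],[0,0,0.02],[0,0,0]], angular=[[0,0,0],[0,0,0],[0,0,0],[0,0,0]], hand=[0,0,0,0])

```text
time: 7.9
tcp_pos: [501.7, 26.7, 90.5]
ee_rot: [0.001, 0.795, 0.607, 0.001]
force: [-0.3, 0.5, -3.3]
opening: 64.3
```

drive_tool(travel=[[0,0,0.02],[0,0,0]], angular=[[0,0,0],[0,0,0]], hand=[0,0])

```text
time: 8.1
tcp_pos: [501.8, 26.7, 89.9]
ee_rot: [0.001, 0.795, 0.607, 0.001]
force: [0.7, 0.3, -2.8]
opening: 63.9
```

drive_tool(travel=[[0,-0.02,0.015],[0,0,0.01],[0,0,0]], angular=[[0,0,0],[0,0,0],[0,0,0]], hand=[0,0,0])

```text
time: 8.4
tcp_pos: [501.1, 27.0, 89.0]
ee_rot: [0.001, 0.795, 0.607, 0.001]
force: [-0.1, -0.0, -4.3]
opening: 64.3
```

drive_tool(travel=[[0,0,0.02],[0,0,0]], angular=[[0,0,0],[0,0,0]], hand=[0,0])

```text
time: 8.6
tcp_pos: [501.2, 27.0, 88.5]
ee_rot: [0.001, 0.795, 0.607, 0.001]
force: [-0.5, -0.8, -3.6]
opening: 64.2
```

drive_tool(travel=[[0,0,0.02],[0,0,0]], angular=[[0,0,0],[0,0,0]], hand=[0,0])

```text
time: 8.8
tcp_pos: [501.6, 26.9, 88.6]
ee_rot: [0.001, 0.795, 0.607, 0.002]
force: [0.2, 0.2, -2.9]
opening: 64.1
```

```bash
python3 - <<'E'
from h import *
go(500.9,27.1,87.5)
im,W,K,R,t=look('side')
print(cyl(W,im,(498,25),25,56,22),cyl(W,im,(498,25),66,90,22),cyl(W,im,(498,25),108,115,33,60))
E
```

```text
t 8.8 tcp [501.6  26.9  88.6] need units [-0.001 -0.017  0.027] turn [ 0.031 -0.006 -0.   ] F [ 0.2  0.2 -2.9] op 64.1 j [ 0.05  0.29 -0.33  0.95 -0.    0.32]
(307, array([497.28,  27.6 ]), 0.74) (200, array([498.18,  27.39]), 0.84) (75, array([498.19,  27.55]), 0.56)
```

drive_tool(travel=[[0,-0.03,0.02],[0,0,0.02],[0,0,0]], angular=[[0.02,0,0],[0,0,0],[0,0,0]], hand=[0,0,0])

```text
time: 9.15
tcp_pos: [501.9, 26.9, 88.5]
ee_rot: [0.002, 0.795, 0.607, 0.002]
force: [-0.2, -0.3, -3.6]
opening: 64.0
```

drive_tool(travel=[[0,0,0.02],[0,0,0]], angular=[[0,0,0],[0,0,0]], hand=[0,0])

```text
time: 9.35
tcp_pos: [502.2, 26.8, 88.4]
ee_rot: [0.002, 0.795, 0.607, 0.002]
force: [-1.8, -0.4, -0.5]
opening: 64.1
```

```bash
python3 - <<'E'
from h import *
go(500.7,27.1,92)
for _ in range(2):
  im,W,K,R,t=look('side')
  print(cyl(W,im,(498,25),25,56,22),cyl(W,im,(498,25),66,90,22),cyl(W,im,(498,25),108,115,33,60))
E
```

```text
t 9.35 tcp [502.2  26.8  88.4] need units [-0.003 -0.036 -0.089] turn [ 0.044 -0.008 -0.003] F [-1.8 -0.4 -0.5] op 64.1 j [ 0.05  0.29 -0.33  0.95 -0.    0.32]
(299, array([497.27,  27.53]), 0.69) (202, array([498.71,  27.11]), 0.66) (67, array([498.87,  27.42]), 0.65)
(306, array([497.17,  27.37]), 0.65) (199, array([498.92,  27.28]), 0.77) (66, array([498.87,  27.21]), 0.68)
```

It's touching but about 1.6 mm off in x because of drift. I'll raise it a little, correct and re-seat.

drive_tool(travel=[[0,0,-0.1],[0,-0.05,0],[0,0,0]], angular=[[0,0,0],[0.04,0,0],[0,0,0]], hand=[0,0,0])

```text
time: 9.75
tcp_pos: [499.7, 27.5, 91.8]
ee_rot: [-0.001, 0.795, 0.607, -0.0]
force: [-0.7, -0.2, -2.8]
opening: 63.9
```

```bash
python3 - <<'E'
from h import *
go(500.7,27.1,88.4)
im,W,K,R,t=look('side')
print(cyl(W,im,(498,25),25,56,22),cyl(W,im,(498,25),69,92,22),cyl(W,im,(498,25),111,118,33,60))
E
```

```text
t 9.75 tcp [499.7  27.5  91.8] need units [-0.003  0.028  0.084] turn [-0.01  -0.007 -0.002] F [-0.7 -0.2 -2.8] op 63.9 j [ 0.05  0.29 -0.32  0.96  0.    0.32]
(304, array([497.25,  27.36]), 0.78) (198, array([496.24,  27.95]), 0.7) (71, array([496.71,  28.04]), 0.57)
```

drive_tool(travel=[[-0.01,0.01,0.08],[0,0,0.02],[0,0,0]], angular=[[0,0,0],[0,0,0],[0,0,0]], hand=[0,0,0])

```text
time: 10.1
tcp_pos: [500.5, 27.0, 88.5]
ee_rot: [-0.0, 0.795, 0.607, 0.001]
force: [-1.7, -1.0, -2.6]
opening: 64.6
```

```bash
python3 - <<'E'
from h import *
go(500.7,27.1,88.4)
for _ in range(2):
  im,W,K,R,t=look('side')
  print(cyl(W,im,(498,25),25,56,22),cyl(W,im,(498,25),66,90,22),cyl(W,im,(498,25),108,115,33,60))
E
```

```text
t 10.1 tcp [500.5  27.   88.5] need units [0.003 0.005 0.003] turn [ 0.001 -0.01  -0.002] F [-1.7 -1.  -2.6] op 64.6 j [ 0.05  0.29 -0.33  0.95  0.    0.32]
(302, array([497.35,  27.44]), 0.75) (198, array([497.04,  27.64]), 0.63) (67, array([497.28,  27.54]), 0.63)
(308, array([497.29,  27.46]), 0.65) (203, array([497.02,  27.42]), 0.67) (72, array([497. ,  27.4]), 0.58)
```

Centred to 0.3 mm. One more small press, then open.

drive_tool(travel=[[0,-0.005,0.02],[0,-0.005,0.02]], angular=[[0,0,0],[0,0,0]], hand=[0,0])

```text
time: 10.4
tcp_pos: [500.5, 27.0, 88.4]
ee_rot: [0.0, 0.795, 0.607, 0.001]
force: [-5.2, 0.2, 13.3]
opening: 64.3
```

```bash
python3 -c "from h import *; go(500.7,27.1,88.4)"
```

```text
t 10.4 tcp [500.5  27.   88.4] need units [ 0.003  0.004 -0.001] turn [ 0.013 -0.011 -0.002] F [-5.2  0.2 13.3] op 64.3 j [ 0.05  0.29 -0.33  0.95  0.    0.32]
```

drive_tool(travel=[[0,0,0],[0,0,0],[0,0,0],[0,0,0],[0,0,0],[0,0,0]], angular=[[0,0,0],[0,0,0],[0,0,0],[0,0,0],[0,0,0],[0,0,0]], hand=[0.85,1,1,1,1,1])

```text
time: 11.0
tcp_pos: [501.3, 27.0, 88.0]
ee_rot: [0.001, 0.795, 0.607, 0.002]
force: [-0.6, -0.3, -0.2]
opening: 85.4
```

```bash
python3 - <<'E'
from h import *
go(500.7,27.1,200)
im,W,K,R,t=look('side')
print(cyl(W,im,(498,25),25,56,22),cyl(W,im,(498,25),66,90,22),cyl(W,im,(498,25),108,115,33,60))
E
```

```text
t 11.0 tcp [501.3  27.   88. ] need units [ 0.004 -0.006 -2.8  ] turn [ 0.02  -0.014 -0.002] F [-0.6 -0.3 -0.2] op 85.4 j [ 0.05  0.29 -0.33  0.95  0.    0.32]
(301, array([497.41,  27.34]), 0.66) (206, array([497.09,  27.58]), 0.77) (74, array([497.37,  27.75]), 0.67)
```

The release left it undisturbed. I'll retreat straight up, then go to the cup-up holder.

drive_tool(travel=[[0,0,-0.2],[0,0,-0.3],[0,0,-0.4],[0,0,-0.5],[0,0,-0.5],[0,0,-0.5],[0,0,-0.4],[0,0,0]], angular=[[0,0,0],[0,0,0],[0,0,0],[0,0,0],[0,0,0],[0,0,0],[0,0,0],[0,0,0]], hand=[1,1,1,1,1,1,1,1])

```text
time: 11.85
tcp_pos: [500.5, 26.9, 207.6]
ee_rot: [0.001, 0.795, 0.607, 0.002]
force: [-0.5, 0.3, -0.1]
opening: 85.1
```

```bash
python3 - <<'E'
from h import *
go(634,-253.3,120)
im,W,K,R,t=look('side')
print(cyl(W,im,(498,25),25,56,22),cyl(W,im,(498,25),66,90,22),cyl(W,im,(498,25),108,115,33,60))
E
```

```text
t 11.85 tcp [500.5  26.9 207.6] need units [-5.878  5.063  2.195] turn [ 0.023 -0.015 -0.003] F [-0.5  0.3 -0.1] op 85.1 j [ 0.05  0.2  -0.12  1.24  0.    0.32]
(304, array([497.3,  27.5]), 0.72) (242, array([497.13,  27.4 ]), 0.74) (116, array([497.19,  27.66]), 0.63)
```

drive_tool(travel=[[-0.6,0.5,0],[-0.6,0.5,0],[-0.6,0.5,0],[-0.6,0.5,0],[-0.6,0.5,0.1],[-0.6,0.5,0.2],[-0.6,0.5,0.4],[-0.6,0.5,0.4],[-0.6,0.5,0.3],[-0.3,0.3,0.2]], angular=[[0,0,0],[0,0,0],[0,0,0],[0,0,0],[0,0,0],[0,0,0],[0,0,0],[0,0,0],[0,0,0],[0,0,0]], hand=[1,1,1,1,1,1,1,1,1,1])

```text
time: 12.9
tcp_pos: [625.5, -250.9, 130.7]
ee_rot: [-0.004, 0.794, 0.608, -0.001]
force: [0.2, 0.7, -0.3]
opening: 85.4
```

```bash
python3 -c "from h import *; go(634,-253.3,100)"
```

```text
t 12.9 tcp [ 625.5 -250.9  130.7] need units [-0.006  0.227  0.765] turn [-0.053 -0.018  0.033] F [ 0.2  0.7 -0.3] op 85.4 j [-0.38  0.54  0.2   1.24  0.   -0.12]
```

drive_tool(travel=[[0,0.22,0],[0,0,0.4],[0,0,0.3],[0,0,0]], angular=[[-0.05,-0.02,0.03],[0,0,0],[0,0,0],[0,0,0]], hand=[1,1,1,1])

```text
time: 13.3
tcp_pos: [634.2, -252.1, 98.8]
ee_rot: [-0.002, 0.795, 0.606, -0.001]
force: [0.5, 0.6, 0.2]
opening: 85.1
```

```bash
python3 -c "
from h import *; go(634,-253.3,19)
im,W,K,R,t=look('side'); a=cv2.resize(im[200:360,340:500],None,fx=3,fy=3); save(a,'s4.png')"
```

```text
t 13.3 tcp [ 634.2 -252.1   98.8] need units [-0.032  0.011  1.995] turn [-0.027 -0.005 -0.011] F [0.5 0.6 0.2] op 85.1 j [-0.38  0.57  0.17  1.17  0.   -0.11]
```

View pics/s4.png

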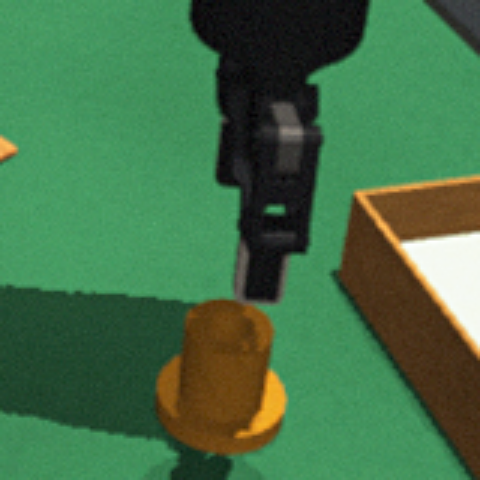

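The side crop shows the near finger at (262,280) and the cup at (228,320), so there may be an offset that isn't perspective. I'll check numerically by measuring finger positions in the depth.

```bash
python3 - <<'E'
from h import *
im,W,K,R,t=look('side'); s=manip.get_state(); p=s["tcp_pos"]; ax=np.array([.264,.965,0])
def px(q): c=K@(R@np.array(q,float)+t); return ((c[:2]/c[2]-[340,200])*3).round(0)
print("near tip exp",px(p-42.5*ax+[0,0,13]),"tcp",px(p),"cup top",px([634,-253.3,56]),px([632,-251.4,56]))
m=(W[...,2]>108)&(W[...,2]<135)&(np.hypot(W[...,0]-p[0],W[...,1]-p[1])<75); q=W[m]; d=(q-p)
print(len(q),"finger y-tool range",np.percentile(d@[.965,-.264,0],[3,50,97]).round(1),"x-tool",np.percentile(d@ax,[3,50,97]).round(1), "zmin",q[:,2].min())
E
```

```text
near tip exp [258. 289.] tcp [245. 255.] cup top [234. 326.] [229. 324.]
261 finger y-tool range [-11.7  -5.6   9.4] x-tool [-57.7 -50.2  44.3] zmin 111.66532098515528
```

The finger projects where expected, so it was just perspective. I'll descend to z ≈ 19.

drive_tool(travel=[[-0.03,0.01,0.3],[0,0,0.4],[0,0,0.4],[0,0,0.4],[0,0,0.3],[0,0,0]], angular=[[-0.03,0,-0.01],[0,0,0],[0,0,0],[0,0,0],[0,0,0],[0,0,0]], hand=[1,1,1,1,1,1])

```text
time: 14.0
tcp_pos: [639.3, -252.0, 34.7]
ee_rot: [0.006, 0.794, 0.608, 0.004]
force: [0.7, 0.1, 1.3]
opening: 85.5
```

```bash
python3 -c "from h import *; go(634,-253.3,19)"
```

```text
t 14.0 tcp [ 639.3 -252.    34.7] need units [-0.066 -0.124  0.392] turn [0.101 0.005 0.024] F [0.7 0.1 1.3] op 85.5 j [-0.38  0.61  0.07  1.01  0.   -0.11]
```

drive_tool(travel=[[-0.06,-0.12,0.15],[0,-0.02,0.15],[0,-0.02,0.07],[0,0,0]], angular=[[0.1,0,0.02],[0.02,0,0],[0,0,0],[0,0,0]], hand=[1,1,1,1])

```text
time: 14.4
tcp_pos: [633.2, -252.9, 21.5]
ee_rot: [-0.0, 0.795, 0.607, -0.001]
force: [-0.6, -0.6, -0.4]
opening: 85.4
```

```bash
python3 -c "from h import *; go(634,-253.3,19)"
```

```text
t 14.4 tcp [ 633.2 -252.9   21.5] need units [-0.004  0.02   0.061] turn [-0.006  0.008  0.004] F [-0.6 -0.6 -0.4] op 85.4 j [-0.38  0.62  0.06  1.   -0.   -0.11]
```

drive_tool(travel=[[0,0.02,0.05],[0,0,0],[0,0,0],[0,0,0],[0,0,0],[0,0,0],[0,0,0],[0,0,0],[0,0,0]], angular=[[0,0,0],[0,0,0],[0,0,0],[0,0,0],[0,0,0],[0,0,0],[0,0,0],[0,0,0],[0,0,0]], hand=[1,0,0,0,0,0,0,0,0])

```text
time: 15.3
tcp_pos: [634.9, -253.4, 20.3]
ee_rot: [0.001, 0.795, 0.607, -0.0]
force: [-0.7, -0.4, 0.1]
opening: 42.8
```

```bash
python3 -c "
from h import *; go(634,-253.3,190)
im,W,K,R,t=look('side'); print(cyl(W,im,(632,-251.4),2,10,33,60),cyl(W,im,(632,-251.4),18,50,22))"
```

```text
t 15.3 tcp [ 634.9 -253.4   20.3] need units [-0.007 -0.017 -4.242] turn [0.008 0.006 0.003] F [-0.7 -0.4  0.1] op 42.8 j [-0.38  0.63  0.06  1.   -0.   -0.11]
(209, array([ 632.  , -252.59]), 0.72) (207, array([ 632.24, -253.81]), 0.52)
```

drive_tool(travel=[[0,-0.01,-0.2],[0,0,-0.4],[0,0,-0.5],[0,0,-0.6],[0,0,-0.6],[0,0,-0.6],[0,0,-0.6],[0,0,-0.5],[0,0,-0.3],[0,0,0]], angular=[[0,0,0],[0,0,0],[0,0,0],[0,0,0],[0,0,0],[0,0,0],[0,0,0],[0,0,0],[0,0,0],[0,0,0]], hand=[0,0,0,0,0,0,0,0,0,0])

```text
time: 16.35
tcp_pos: [631.5, -252.0, 200.2]
ee_rot: [-0.002, 0.795, 0.607, -0.002]
force: [0.3, 0.3, -2.0]
opening: 42.6
```

```bash
python3 -c "from h import *; go(500.1,26.7,185)"
```

```text
t 16.35 tcp [ 631.5 -252.   200.2] need units [ 5.857 -5.003  0.404] turn [-0.039  0.003  0.004] F [ 0.3  0.3 -2. ] op 42.6 j [-0.38  0.53  0.35  1.4  -0.   -0.11]
```

drive_tool(travel=[[0.4,-0.35,0],[0.62,-0.53,0],[0.62,-0.53,0],[0.62,-0.53,0],[0.62,-0.53,0],[0.62,-0.53,0],[0.62,-0.53,0],[0.62,-0.53,0],[0.5,-0.43,0],[0.2,-0.17,0]], angular=[[0,0,0],[0,0,0],[0,0,0],[0,0,0],[0,0,0],[0,0,0],[0,0,0],[0,0,0],[0,0,0],[0,0,0]], hand=[0,0,0,0,0,0,0,0,0,0])

```text
time: 17.35
tcp_pos: [499.8, 14.6, 193.7]
ee_rot: [-0.005, 0.796, 0.605, -0.005]
force: [-0.0, 0.4, -1.8]
opening: 43.0
```

```bash
python3 -c "from h import *; go(500.1,26.7,165)"
```

```text
t 17.35 tcp [499.8  14.6 193.7] need units [ 0.295 -0.064  0.717] turn [-0.107  0.015 -0.024] F [-0.   0.4 -1.8] op 43.0 j [ 0.03  0.22 -0.13  1.23  0.    0.3 ]
```

drive_tool(travel=[[0.29,-0.06,0],[0,0,0.2],[0,0,0.2],[0,0,0.2],[0,0,0.05],[0,0,0]], angular=[[-0.1,0.01,-0.02],[0,0,0],[0,0,0],[0,0,0],[0,0,0],[0,0,0]], hand=[0,0,0,0,0,0])

```text
time: 17.95
tcp_pos: [501.0, 25.9, 163.8]
ee_rot: [0.0, 0.795, 0.606, -0.001]
force: [-0.5, -0.1, -2.4]
opening: 42.8
```

```bash
cat >> h.py <<'E'
def chk(f=None):
    go(500.1,26.7,138.3); im,W,K,R,t=look('side'); z=manip.get_state()["tcp_pos"][2]-20.3
    for a,b,r in((25,56,22),(66,100,22),(108,115,33),(z+3,z+9,33),(z+16,z+50,22)): print(*cyl(W,im,(497.5,27),a,b,r,50))
    if f: save(cv2.resize(im[100:280,220:380],None,fx=3,fy=3),f)
E
python3 -c "from h import *; chk('s5.png')"
```

```text
t 17.95 tcp [501.   25.9 163.8] need units [ 0.015 -0.026  0.638] turn [-0.006  0.014 -0.006] F [-0.5 -0.1 -2.4] op 42.8 j [ 0.05  0.23 -0.2   1.14 -0.    0.32]
304 [497.27  27.57] 0.64
322 [497.12  27.32] 0.67
115 [497.18  27.51] 0.71
104 [498.09  26.27] 0.78
198 [497.96  26.01] 0.57
```

View pics/s5.png

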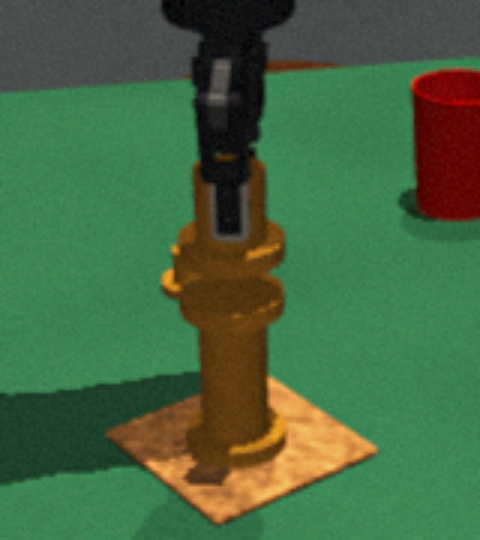

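The two stacked holders sit true at (240,360), and the held one is about 25 mm above at (232,215). I'll correct by (−0.8, +1.3) mm and lower.

drive_tool(travel=[[0.03,-0.03,0],[0,0,0.2],[0,0,0.2],[0,0,0.1],[0,-0.02,0],[0,0,0]], angular=[[0,0.01,0],[0,0,0],[0,0,0],[0,0,0],[0,0,0],[0,0,0]], hand=[0,0,0,0,0,0])

```text
time: 18.6
tcp_pos: [499.6, 27.2, 142.3]
ee_rot: [-0.0, 0.795, 0.606, -0.0]
force: [-0.5, -0.4, -2.1]
opening: 42.6
```

```bash
python3 -c "from h import *; chk()"
```

```text
t 18.6 tcp [499.6  27.2 142.3] need units [-0.008  0.016  0.1  ] turn [-0.003  0.003 -0.013] F [-0.5 -0.4 -2.1] op 42.6 j [ 0.05  0.24 -0.24  1.09 -0.    0.32]
304 [497.27  27.42] 0.64
323 [496.93  27.45] 0.79
111 [497.16  27.72] 0.72
103 [496.75  27.37] 0.74
185 [496.71  27.29] 0.62
```

drive_tool(travel=[[0,0,0.07],[0,0,0.02],[0,0,0]], angular=[[0,0,0],[0,0,0],[0,0,0]], hand=[0,0,0])

```text
time: 18.95
tcp_pos: [500.0, 27.2, 138.9]
ee_rot: [0.0, 0.795, 0.606, 0.0]
force: [0.3, -0.9, -2.0]
opening: 42.8
```

```bash
python3 -c "from h import *; chk()"
```

```text
t 18.95 tcp [500.   27.2 138.9] need units [-0.012  0.006  0.016] turn [ 0.004  0.001 -0.012] F [ 0.3 -0.9 -2. ] op 42.8 j [ 0.05  0.25 -0.25  1.08 -0.    0.32]
306 [497.22  27.33] 0.7
323 [497.04  27.33] 0.72
113 [497.09  27.56] 0.76
104 [496.7   27.78] 0.7
189 [497.02  27.48] 0.6
```

Centred. Small steps down until the force shows contact.

drive_tool(travel=[[0,0,0.02],[0,0,0]], angular=[[0,0,0],[0,0,0]], hand=[0,0])

```text
time: 19.2
tcp_pos: [500.2, 27.2, 138.4]
ee_rot: [0.0, 0.795, 0.606, 0.0]
force: [-0.8, -1.0, -2.0]
opening: 42.8
```

drive_tool(travel=[[0,-0.005,0.02],[0,0,0.01]], angular=[[0,0,0],[0,0,0]], hand=[0,0])

```text
time: 19.4
tcp_pos: [500.4, 27.2, 138.3]
ee_rot: [0.001, 0.795, 0.606, 0.001]
force: [-2.5, 0.1, 2.8]
opening: 42.9
```

```bash
python3 -c "from h import *; chk()"
```

```text
t 19.4 tcp [500.4  27.2 138.3] need units [-0.015 -0.004 -0.001] turn [ 0.019 -0.002 -0.012] F [-2.5  0.1  2.8] op 42.9 j [ 0.05  0.25 -0.25  1.07 -0.    0.32]
307 [497.3   27.55] 0.69
320 [497.07  27.38] 0.88
118 [497.2   27.43] 0.77
100 [497.28  27.59] 0.57
182 [497.39  27.44] 0.66
```

drive_tool(travel=[[0,-0.005,0.02],[0,0,0.01]], angular=[[0,0,0],[0,0,0]], hand=[0,0])

```text
time: 19.65
tcp_pos: [500.4, 27.2, 138.3]
ee_rot: [0.001, 0.795, 0.606, 0.001]
force: [-2.1, -0.4, 2.8]
opening: 43.1
```

drive_tool(travel=[[0,0,0],[0,0,0],[0,0,0],[0,0,0],[0,0,0],[0,0,0],[0,0,0]], angular=[[0,0,0],[0,0,0],[0,0,0],[0,0,0],[0,0,0],[0,0,0],[0,0,0]], hand=[0.6,0.7,0.9,1,1,1,1])

```text
time: 20.35
tcp_pos: [501.0, 27.3, 138.0]
ee_rot: [0.002, 0.795, 0.606, 0.002]
force: [-1.0, 0.8, -0.5]
opening: 85.5
```

```bash
python3 -c "from h import *; chk()"
```

```text
t 20.35 tcp [501.   27.3 138. ] need units [-0.02  -0.018 -0.007] turn [ 0.034 -0.007 -0.012] F [-1.   0.8 -0.5] op 85.5 j [ 0.05  0.25 -0.25  1.07 -0.    0.32]
307 [497.36  27.39] 0.69
322 [497.12  27.52] 0.72
111 [497.19  27.67] 0.75
98 [497.25  27.59] 0.7
190 [497.47  27.41] 0.57
```

Stable. Retreat straight up.

drive_tool(travel=[[0,0,-0.2],[0,0,-0.3],[0,0,-0.4],[0,0,-0.5],[0,0,-0.5],[0,0,-0.5],[0,0,-0.4],[0,0,-0.2],[0,0,0],[0,0,0]], angular=[[0,0,0],[0,0,0],[0,0,0],[0,0,0],[0,0,0],[0,0,0],[0,0,0],[0,0,0],[0,0,0],[0,0,0]], hand=[1,1,1,1,1,1,1,1,1,1])

```text
time: 21.4
tcp_pos: [499.8, 27.3, 266.4]
ee_rot: [0.002, 0.795, 0.606, 0.002]
force: [0.6, -0.2, -0.4]
opening: 85.2
```

```bash
python3 - <<'E'
from h import *
go(500,27,250); im,W,K,R,t=look('side')
for a,b,r in((25,56,22),(66,100,22),(108,115,33),(121,127,33),(134,168,22)): print(*cyl(W,im,(497.5,27),a,b,r,50))
m=(np.hypot(W[...,0]-497,W[...,1]-27)<20)&(W[...,2]<195); print("top z",np.percentile(W[m][:,2],[95,99]))
save(im[60:300,180:500],'s6.png')
E
```

```text
t 21.4 tcp [499.8  27.3 266.4] need units [-0.007  0.003  0.41 ] turn [ 0.042 -0.01  -0.012] F [ 0.6 -0.2 -0.4] op 85.2 j [ 0.05  0.18  0.    1.39 -0.    0.32]
299 [497.38  27.36] 0.7
322 [497.13  27.42] 0.72
109 [497.11  27.65] 0.65
102 [497.58  27.62] 0.84
413 [497.41  27.23] 0.73
top z [173.59046488 174.17198912]
```

View pics/s6.png

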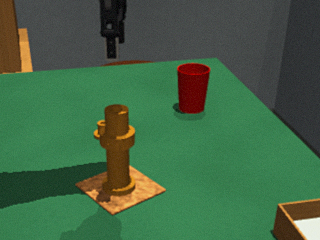

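The stack stands upright on the mat at (118,150) with the gripper clear above it. Its top is at 174 mm, matching 6 + 3 × 56. I'll hand it in.

```bash
python3 -c "from h import *; print(order.finish_job())"
```

```text
the job is handed in; nothing more can be done
None
```

The three holders are stacked on the cork mat as asked, and the job was handed in at about 21.5 s of the 58 s allowed. The foot-up holder went on cup to cup, then the cup-up holder foot to foot.

- **Centring:** by the side-camera depth fits, the three axes agree to about 0.5 mm.
- **Height:** the top of the stack measured about 174 mm, which matches the mat plus three holders.
- **Bottom holder:** it stayed within about 0.2 mm of where it began.
- **Small odd holder:** I never went near it. It was not measured again at the end.
- **Wrist force:** the highest reading I saw while setting down was about 13 N.
- **Arm clear:** the gripper was open, with its fingertips about 90 mm above the stack, when I handed in.

- **Re-seating:** the second holder first touched down about 1.6 mm off because the arm drifted in x. I raised it 3 mm, corrected it and set it down again before letting go.
- **Camera disagreement:** the two cameras differ by a steady 2 to 3 mm. I did the centring with relative measurements from the side camera alone, so the top camera did not check it.

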